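# Push the straightedge past the strap post into its rest

### The job

Put the wooden straightedge away in its rest, flat on the bench between the two stop blocks with its long side flush against the edge of the marble slab. The steel post stands in the way, so push one end and then the other with the fingertips to angle it in behind the post and swing it home; only push it along the bench, never lift it, and leave the tin, the spool and the awl where they are.

Things in the scene. Friction and masses are not known exactly. Their poses are not given: they have to be found in the camera images.
- straightedge: Loose hardwood bar with a thin steel strip inlaid along its top, 240 mm long, 32 mm wide, 20 mm high, about 0.18 kg, lying flat on the bench in front of the rest. Origin at the centre of its underside; its y axis runs along its length, x across its width, z up. Slides on the bench with ordinary friction.
- end_left (a point): Centre of the straightedge's end face at +y of the bar (the end nearer the post), 10 mm above its underside; same axes as the straightedge.
- end_right (a point): Centre of the straightedge's other end face, at -y of the bar, 10 mm above its underside.
- bay: The fixed rest: the front edge of a marble slab (380 long, 200 deep, 30 high) and two dark wooden stop blocks against it. Origin at bench level on that edge, midway between blocks; x points into the slab (away from the robot), y left along the edge, z up. Blocks: 26 wide, 26 high, x = -45 to 0, inner faces at y = +140 and -140 (mm). Open towards the robot (-x).
- post: Fixed upright steel post, 24 mm in diameter, 55 mm high, in front of the left part of the rest, with a gap of 66 to 76 mm between it and the slab. Origin on its axis at bench level.
- wax_tin: Loose round tin 56 mm across and 24 mm high, on the bench left of the work; to be left alone. Origin under its centre.
- spool: Loose wooden thread spool standing up, 36 mm across and 42 mm high, on the bench left of the work; to be left alone. Origin under its centre.
- awl: Loose awl with a dark wooden handle, 165 mm long and 28 mm high, lying on the slab; to be left alone. Origin under its middle, x along it to the point.
Mind the look-alikes: they are no part of the job. Leave any yellow look-alike of the straightedge alone.

How it is judged:
By the outcome, as a careful person would: the job done as asked, in the order asked, and still so for the second after the job is handed in, with the robot touching nothing.
It also fails if it takes over 72 s, if anything falls off the work surface, if the arm or the gripper's body presses on something with over 40 N, if the wrist force passes 120 N, or if a joint passes its speed limit or range.

### The arm

A 6-joint arm with a two-finger parallel gripper is mounted at the origin on the work surface. World frame = base frame: x ahead of the robot, y to its left, z up, the work surface at z = 0. Lengths are in m, angles in rad, forces in N, time in s.
With the tool pointing down it reaches from about 0.225 to 0.875 m from the base axis. Payload 3.4 kg.
Tool frame: the origin (TCP) lies midway between the tips of the shut fingers; the grasp point (between the pads) lies 19 mm behind it; z points along the fingers, y is the line along which they close (so a half turn about z gives the same grasp; the last joint's range is limited). The gripper opens to 85 mm and grips with 20 to 120 N. Pads are 22 mm wide; open, the fingers measure 114 mm over their backs; the gripper's body (76 mm by 85 mm) begins 54 mm behind the grasp point. The pads swing forward as they close: fully open they stand 13 mm farther back than shut.
Start: joints at [-1.374, 0.276, 1.505, -0, 1.361, -0.121], TCP at [0.18, -0.546, 0.231] pointing down, gripper open.
Joint ranges: [-2.89, 2.89], [-0.75, 2.08], [0.22, 2.7], [-1.18, 4.32], [0.11, 2.71], [-2.7, 2.7]. Speed limits (rad/s): [2.57, 2.57, 3.14, 3.14, 3.14, 3.14].

### API

Orientations are given as a 3x3 rotation matrix whose columns are the frame's x, y, z axes.
In Python, from workcell import env, camera, camera_info gives the robot as it stands.
- The arm moves only by the tool step_arm, never from a script. Its arguments are lists of equal length, an entry for each row: "grip": the opening in per cent of the stroke, from 0 (shut) to 100 (fully open); "translation": the shift along the tool's x, y, z in mm, a list of three; "delta_rot": the turn, a rotation vector about the tool's x, y, z in rad, a list of three. A call has 1 to 8 rows; each row shifts and turns the commanded pose from where the row before left it, along the tool's axes as they then stand; what a row does not reach is not made up. A row lasts 1/12 s, in which the tool goes at most 41.7 mm and 7.16 degrees, less where a joint would pass 70% of its speed; a pose out of reach is approached as far as the arm can. A call is refused whole if a number of a shift passes 41.7 or a number of a turn 0.125, either way. A call with a gripper value outside its range is refused whole. The fingers move at their own pace and stop on an object; the grip force is fixed at half the most. Time passes only in rows, so rows that do not move let the fingers close. It gives the time, the measured TCP pose, the force, the opening and the grip force at its end, in the units of the state.
- env.get_obs(): the state, without advancing time (a new reading comes with each control period).
- camera(name): name is "side" or "top"; returns the picture (480x640x3 uint8, red, green, blue); there is no depth.
- camera_info(name): a dict with "K" (3x3 intrinsics, pixels), "k1" (the pictures are not rectified: a ray, as slopes to the right and down, at radius r is drawn at 1 + k1 r^2 times it, then the intrinsics apply), "R" (3x3) and "t" (3): a world point X has camera coordinates R X + t. Camera axes: x right, y down, z forward; pixel columns grow to the right and rows downward; lengths in m; the calibration is good to about 2 mm. A picture is of the moment at which its call begins. camera_info takes no time and is no camera call.
- env.sign_off(): hands the job in; it is judged then, once.
The state is a dict: "t": time; "joints": joint angles; "dq": joint speeds; "tau": joint torques, N m; "position": TCP position; "ee_rot": TCP orientation; "wrist_force": force on the tool from outside, world axes, zero at the start; "moment": the same for the moment, N m; "gripper_width": finger opening in m; "finger_force": force on a finger pad.
Only numpy, scipy, OpenCV 4.12 (cv2) and the standard library are available. Lean on these libraries where they do the work, as an engineer would, in place of code of your own. Each camera call takes 0.05 s, during which the arm holds its last target. There are 200 camera calls.

## Working session

There is one attempt and no reset: what is moved stays moved. The work goes in short steps, Python scripts to look and compute and a tool call to move; the robot and the scene stay as the last step left them, time stands still between calls to the robot, and variables do not carry over. Pictures are saved under pics/ and viewed, at most 10 in all, crops included, and the job is handed in when it is done.

Besides the shell and the picture viewer there is one more tool, called as a command line: name --argument value ..., lists and objects as JSON in quotes. step_arm: Moves the arm, as the interface text tells. Its arguments: {"type":"object","properties":{"grip":{"type":"array"},"translation":{"type":"array"},"delta_rot":{"type":"array"}},"required":["grip","translation","delta_rot"]}

```bash
mkdir -p pics
cat > h.py <<'E'
import numpy as np, cv2
from workcell import env, camera, camera_info
def snap(n,f):
    im=camera(n); cv2.imwrite('pics/'+f+'.png',im[:,:,::-1]); return im
def ray(n,uv):
    c=camera_info(n);K=np.array(c['K']);R=np.array(c['R']);t=np.array(c['t'])
    uv=np.atleast_2d(uv).astype(float)
    p=cv2.undistortPoints(uv[:,None],K,np.array([c['k1'],0,0,0,0.]))[:,0]
    # k1 defined on slopes: same as OpenCV model
    d=np.c_[p,np.ones(len(p))]@R; o=-R.T@t
    return o,d
def toz(n,uv,z):
    o,d=ray(n,uv); return o+d*((z-o[2])/d[:,2])[:,None]
def proj(n,X):
    c=camera_info(n)
    q,_=cv2.projectPoints(np.atleast_2d(X).astype(float),cv2.Rodrigues(np.array(c['R']))[0],np.array(c['t'],float),np.array(c['K']),np.array([c['k1'],0,0,0,0.]))
    return q[:,0]
E
python3 - <<'E'
from h import *
snap('top','top0');snap('side','side0')
for n in('top','side'):
    c=camera_info(n);print(n,-np.array(c['R']).T@c['t'],c['k1'],np.array(c['K'])[0,0])
o=env.get_obs();print(o['t'],o['position'],np.round(o['ee_rot'],3))
E
```

```text
top [0.50803737 0.03270274 1.12849528] -0.12101888870245954 593.4181556569968
side [0.16018838 0.7266331  0.72875007] 0.06079187568424351 583.2464341888343
0.1 [ 0.17956741 -0.54572803  0.23052807] [[ 0.95   0.312 -0.   ]
 [ 0.312 -0.95   0.002]
 [ 0.    -0.002 -1.   ]]
```

View pics/top0.png

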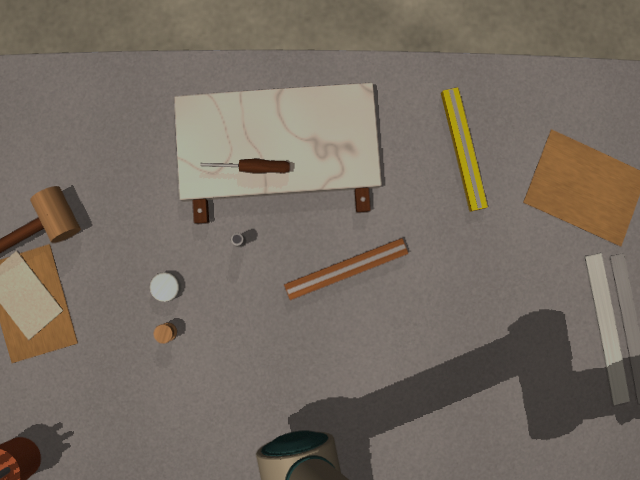

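View pics/side0.png

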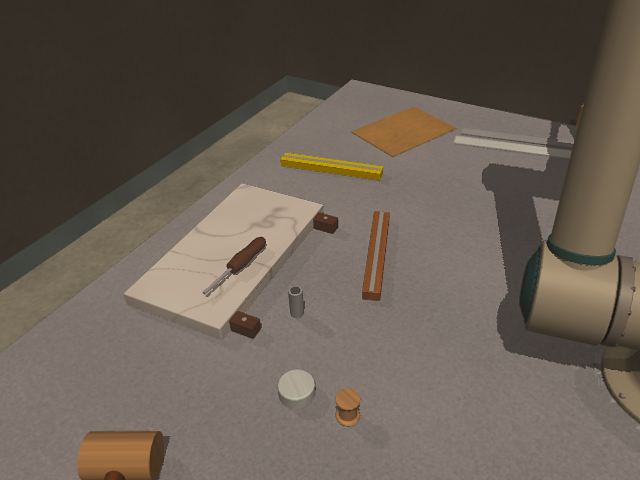

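Candidates for the straightedge in the top view:
- The brown bar with a steel strip at (346,268), in front of the rest.
- A yellow bar at (465,150), the look-alike.
- A pale strip at (608,328).

I choose the brown one. The post is at (238,240) and the blocks are at (201,211) and (362,200). The slab's front edge runs from (180,199) to (381,186).

```bash
cat >> h.py <<'E'
def bar(im,z=0.02):
    h=cv2.cvtColor(im,cv2.COLOR_RGB2HSV)
    m=((h[...,0]<16)&(h[...,1]>120)&(h[...,2]>70)).astype(np.uint8)
    m[:, :215]=0;m[:,450:]=0;m[:205 if 0 else 150]=0;m[350:]=0
    m=cv2.morphologyEx(m,cv2.MORPH_CLOSE,np.ones((7,7)))
    cs,_=cv2.findContours(m,0,cv2.CHAIN_APPROX_NONE)
    c=max(cs,key=cv2.contourArea)
    return cv2.boxPoints(cv2.minAreaRect(c)),cv2.contourArea(c)
def barpose(im):
    # use steel strip on the top face: bright grey inside bar box
    b,a=bar(im); m=np.zeros(im.shape[:2],np.uint8); cv2.fillPoly(m,[b.astype(int)],1)
    m=cv2.erode(m,np.ones((3,3)))
    h=cv2.cvtColor(im,cv2.COLOR_RGB2HSV); s=((h[...,1]<90)&(h[...,2]>110)&(m>0)).astype(np.uint8)
    ys,xs=np.nonzero(s)
    P=toz('top',np.c_[xs,ys],0.02)[:,:2]
    c=P.mean(0);u=np.linalg.svd(P-c,full_matrices=False)[2][0]
    u*=np.sign(u[1]); q=(P-c)@u
    return c+u*(q.max()+q.min())/2,u,np.ptp(q),toz('top',b,0.02)[:,:2],a
E
python3 - <<'E'
from h import *
im=cv2.imread('pics/top0.png')[:,:,::-1]
c,u,L,b,a=barpose(im);print('bar',c,np.degrees(np.arctan2(-u[0],u[1])),L,a);print(b)
g=cv2.cvtColor(im,cv2.COLOR_RGB2HSV)
# slab mask
m=((g[...,1]<70)&(g[...,2]>150)).astype(np.uint8);m[230:]=0;m[:,:160]=0;m[:,400:]=0;m[:70]=0
m=cv2.morphologyEx(m,cv2.MORPH_CLOSE,np.ones((15,15)))
c=max(cv2.findContours(m,0,1)[0],key=cv2.contourArea);bx=cv2.boxPoints(cv2.minAreaRect(c));print('slab px',bx,'w',toz('top',bx,0.03)[:,:2])
# blocks
d=((g[...,2]<95)&(g[...,1]>110)).astype(np.uint8)
for cc in cv2.findContours(d,0,1)[0]:
    if cv2.contourArea(cc)>60:
        r=cv2.boxPoints(cv2.minAreaRect(cc))
        if 150<r[:,0].mean()<400 and 150<r[:,1].mean()<260:print('dark',r.round(1).tolist(),toz('top',r,0.026)[:,:2].round(4).tolist())
big=cv2.resize(im[170:310,180:420],None,fx=3.3,fy=3.3,interpolation=cv2.INTER_CUBIC);cv2.imwrite('pics/crop1.png',big[:,:,::-1])
s=cv2.imread('pics/side0.png')[270:340,220:400];cv2.imwrite('pics/crop2.png',cv2.resize(s,None,fx=4.4,fy=4.4))
E
```

```text
bar [ 0.51827873 -0.04980931] 21.306062443148537 0.23591226401398502 2000.0
[[ 0.48969216  0.06725264]
 [ 0.57702732 -0.1555093 ]
 [ 0.54714946 -0.16711039]
 [ 0.46015929  0.05559308]]
slab px [[172.27844  95.83002]
 [372.9969   81.8013 ]
 [380.2199  185.14594]
 [179.50146 199.17465]] w [[ 0.84474286  0.27949625]
 [ 0.87292028 -0.10181212]
 [ 0.67412832 -0.11357322]
 [ 0.64697806  0.26147402]]
dark [[193.0, 199.0], [208.0, 199.0], [208.0, 222.0], [193.0, 222.0]] [[0.6478, 0.2368], [0.6478, 0.2086], [0.6046, 0.2081], [0.6046, 0.2363]]
dark [[355.0, 211.0], [355.0, 187.0], [369.0, 187.0], [369.0, 211.0]] [[0.6257, -0.0664], [0.671, -0.0666], [0.6711, -0.0929], [0.6258, -0.0926]]
dark [[239.0, 159.0], [289.0, 159.0], [289.0, 172.0], [239.0, 172.0]] [[0.7234, 0.1513], [0.7236, 0.0573], [0.6989, 0.0572], [0.6987, 0.151]]
```

View pics/crop1.png

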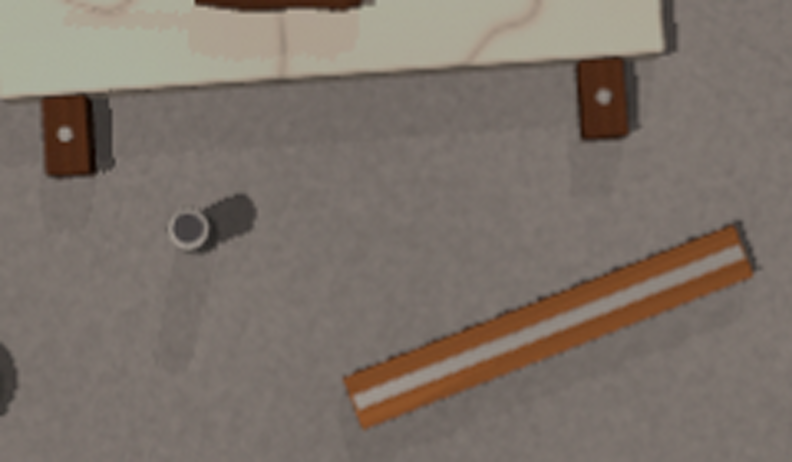

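View pics/crop2.png

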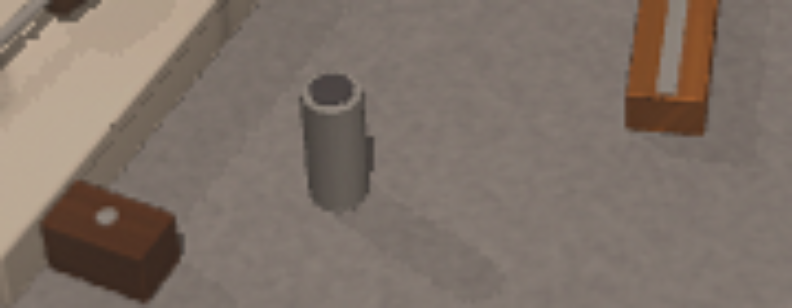

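The crop confirms the brown bar with its steel inlay. Its left end is at crop (355,400) and its right end at (743,252). The post top is at crop (189,229), and the block dots are at (65,133) and (603,96).

```bash
cat > m.py <<'E'
from h import *
im=cv2.imread('pics/top0.png')[:,:,::-1]
f=3.3;C=lambda x,y:[(x+.5)/f-.5+180,(y+.5)/f-.5+170]
d=toz('top',[C(65,133),C(603,96)],.026)[:,:2]
g=cv2.cvtColor(np.ascontiguousarray(im),cv2.COLOR_RGB2GRAY).astype(float)
pts=[]
for x in list(range(215,350,5)):
    col=g[180:205,x]; dg=np.diff(col); k=dg.argmin(); pts.append([x,180+k+.5])
E=toz('top',pts,.03)[:,:2]
p=np.polyfit(E[:,1],E[:,0],1); r=E[:,0]-np.polyval(p,E[:,1]); ok=abs(r)<.003;p=np.polyfit(E[ok,1],E[ok,0],1)
print('edge',p,r.std(),ok.sum(),'dots',d,'dotdist',np.linalg.norm(d[0]-d[1]))
th=np.arctan(-p[0]); bx=np.array([np.cos(th),np.sin(th)]);by=np.array([-np.sin(th),np.cos(th)])
m=d.mean(0); e0=np.array([p[1],0]); O=m+bx*((e0-m)@bx)
print('bay',O,np.degrees(th),'dots off',(d-O)@bx, 'dotang',np.degrees(np.arctan2(-(d[0]-d[1])[0],(d[0]-d[1])[1])))
po=toz('top',[C(189,229)],.055)[0,:2]; B=lambda q:np.c_[(q-O)@bx,(q-O)@by]
print('post',po,B(po[None]))
# side check of post top: crop2 (331,92)
print('post side',toz('side',[[331/4.4+220,92/4.4+270]],.055)[0])
c,u,L,b,a=barpose(im);print('bar ends bay',B(np.array([c+.12*u,c-.12*u])))
E
python3 m.py
```

```text
edge [-0.07259696  0.6652376 ] 0.00055598362344102 27 dots [[ 0.62717421  0.22460973]
 [ 0.64885123 -0.08032257]] dotdist 0.30570182253534406
bay [0.65988492 0.07373144] 4.152214854046541 dots off [-0.02170029 -0.02215922] dotang 4.066200354440212
post [0.57110952 0.15055883] [[-0.08297959  0.08305364]]
post side [0.57114799 0.15261148 0.055     ]
bar ends bay [[-0.18557226  0.00169867]
 [-0.11478703 -0.22762523]]
```

```bash
cat >> h.py <<'E'
from scipy.spatial.transform import Rotation as Ro
O=np.array([.65988,.07373]);TH=np.radians(4.15)
bx=np.array([np.cos(TH),np.sin(TH)]);by=np.array([-np.sin(TH),np.cos(TH)])
B=lambda q:np.c_[(np.atleast_2d(q)-O)@bx,(np.atleast_2d(q)-O)@by]*1000   # mm in bay
W=lambda x,y:O+(bx*x+by*y)/1000
def down(yaw):
    y=np.radians(yaw);return np.array([[np.cos(y),np.sin(y),0],[np.sin(y),-np.cos(y),0],[0,0,-1]])
def st():
    o=env.get_obs();R=np.array(o['ee_rot']);p=np.array(o['position'])
    print('t',round(o['t'],2),'bay',B(p[:2])[0].round(1),'z',round(p[2]*1000,1),'yaw_bay',round(np.degrees(np.arctan2(R[1,0],R[0,0]))-4.15,1),'F',np.round(o['wrist_force'],1))
    return p,R
def plan(wps):
    """wps: bay x,y mm, z mm, yaw_bay deg, rows"""
    p,R=st()
    for x,y,z,yaw,n in wps:
        q=np.r_[W(x,y),z/1000];T=down(yaw+4.15)
        dr=Ro.from_matrix(R.T@T).as_rotvec()/n
        print('->',(x,y,z,yaw),n,'rows')
        for i in range(n):
            s=R.T@((q-p)/(n-i))*1000
            print('  ',s.round(1).tolist(),dr.round(3).tolist())
            p=p+R@s/1000;R=R@Ro.from_rotvec(dr).as_matrix()
def look(f=None):
    im=camera('top')
    if f: cv2.imwrite('pics/'+f+'.png',im[:,:,::-1])
    c,u,L,b,a=barpose(im)
    print('L',round(L,4),'ends bay: left',B(c+.12*u)[0].round(1),'right',B(c-.12*u)[0].round(1),'phi',round(np.degrees(np.arctan2(u@bx,u@by)),1))
    return im
E
python3 -c "
from h import *
n=(B(W(0,0)),) 
t=B([0.4475,0.030])[0];print(t)
plan([(t[0],t[1],231,17.2,16),(t[0],t[1],9,17.2,7)])"
```

```text
[-214.98778774  -28.24585675]
t 0.1 bay [-523.9 -583.1] z 230.5 yaw_bay 14.1 F [-0.1  0.5 -0.3]
-> (np.float64(-214.9877877377083), np.float64(-28.245856751851065), 231, 17.2) 16 rows
   [27.2, -28.9, 0.0] [-0.0, -0.0, -0.003]
   [27.3, -28.9, 0.0] [-0.0, -0.0, -0.003]
   [27.3, -28.8, 0.0] [-0.0, -0.0, -0.003]
   [27.4, -28.7, 0.0] [-0.0, -0.0, -0.003]
   [27.5, -28.6, 0.0] [-0.0, -0.0, -0.003]
   [27.6, -28.5, 0.0] [-0.0, -0.0, -0.003]
   [27.7, -28.4, 0.0] [-0.0, -0.0, -0.003]
   [27.8, -28.3, 0.0] [-0.0, -0.0, -0.003]
   [27.9, -28.2, -0.0] [-0.0, -0.0, -0.003]
   [28.0, -28.1, -0.0] [-0.0, -0.0, -0.003]
   [28.1, -28.0, -0.0] [-0.0, -0.0, -0.003]
   [28.2, -27.9, -0.0] [-0.0, -0.0, -0.003]
   [28.3, -27.8, -0.0] [-0.0, -0.0, -0.003]
   [28.4, -27.7, -0.0] [-0.0, -0.0, -0.003]
   [28.5, -27.6, -0.0] [-0.0, -0.0, -0.003]
   [28.6, -27.5, -0.0] [-0.0, -0.0, -0.003]
-> (np.float64(-214.9877877377083), np.float64(-28.245856751851065), 9, 17.2) 7 rows
   [0.0, -0.0, 31.7] [-0.0, 0.0, 0.0]
   [0.0, -0.0, 31.7] [-0.0, 0.0, 0.0]
   [0.0, -0.0, 31.7] [-0.0, 0.0, 0.0]
   [0.0, -0.0, 31.7] [-0.0, 0.0, 0.0]
   [0.0, -0.0, 31.7] [-0.0, 0.0, 0.0]
   [0.0, -0.0, 31.7] [-0.0, 0.0, 0.0]
   [0.0, -0.0, 31.7] [-0.0, 0.0, 0.0]
```

step_arm --grip '[0,0,0,0,0,0,0,0]' --translation '[[27,-29,0],[27,-29,0],[27,-29,0],[27,-29,0],[27,-29,0],[27,-29,0],[27,-29,0],[27,-29,0]]' --delta_rot '[[0,0,-0.007],[0,0,-0.007],[0,0,-0.007],[0,0,-0.007],[0,0,-0.007],[0,0,-0.007],[0,0,-0.007],[0,0,-0.007]]'

```text
t: 0.77
position: [0.3053, -0.2532, 0.231]
ee_rot: [[0.931, 0.365, -0.0], [0.365, -0.931, 0.0], [0.0, -0.0, -1.0]]
wrist_force: [0.4, 0.4, 0.5]
gripper_width: 0.0003
finger_force: 0.0
```

step_arm --grip '[0,0,0,0,0,0,0,0]' --translation '[[28,-28,0],[28,-28,0],[28,-28,0],[28,-28,0],[28,-28,0],[28,-28,0],[28,-28,0],[28,-28,0]]' --delta_rot '[[0,0,0],[0,0,0],[0,0,0],[0,0,0],[0,0,0],[0,0,0],[0,0,0],[0,0,0]]'

```text
t: 1.43
position: [0.432, 0.0372, 0.2312]
ee_rot: [[0.931, 0.366, -0.0], [0.366, -0.931, -0.0], [-0.0, 0.0, -1.0]]
wrist_force: [1.0, -0.1, -0.3]
gripper_width: -0.0004
finger_force: 0.0
```

```bash
python3 -c "
from h import *
plan([(-215,-28,100,17.2,4),(-215,-28,9,17.2,4)])"
```

```text
t 1.43 bay [-229.9  -19.9] z 231.2 yaw_bay 17.3 F [ 1.  -0.1 -0.3]
-> (-215, -28, 100, 17.2) 4 rows
   [3.0, 3.0, 32.8] [0.0, 0.0, 0.0]
   [3.0, 3.0, 32.8] [0.0, 0.0, 0.0]
   [3.0, 3.0, 32.8] [0.0, 0.0, 0.0]
   [3.0, 3.0, 32.8] [0.0, 0.0, 0.0]
-> (-215, -28, 9, 17.2) 4 rows
   [-0.0, -0.0, 22.8] [-0.0, 0.0, 0.0]
   [-0.0, -0.0, 22.7] [-0.0, 0.0, 0.0]
   [-0.0, -0.0, 22.7] [-0.0, 0.0, 0.0]
   [-0.0, -0.0, 22.7] [-0.0, 0.0, 0.0]
```

step_arm --grip '[0,0,0,0,0,0,0,0]' --translation '[[3,3,33],[3,3,33],[3,3,33],[3,3,33],[0,0,23],[0,0,23],[0,0,22],[0,0,22]]' --delta_rot '[[0,0,0],[0,0,0],[0,0,0],[0,0,0],[0,0,0],[0,0,0],[0,0,0],[0,0,0]]'

```text
t: 2.1
position: [0.4472, 0.0283, 0.008]
ee_rot: [[0.931, 0.365, -0.001], [0.365, -0.931, -0.0], [-0.001, -0.0, -1.0]]
wrist_force: [-0.2, -0.7, 0.4]
gripper_width: -0.0001
finger_force: 0.0
```

```bash
python3 -c "
from h import *
look()
f=lambda a:(-135+150*np.sin(np.radians(a))-27*np.cos(np.radians(a)),-161+150*np.cos(np.radians(a))+27*np.sin(np.radians(a)),8,-a)
plan([(*f(-17),3),(*f(0),5),(*f(12),4),(*f(25),4)])"
```

```text
L 0.2335 ends bay: left [-185.1    2.4] right [-112.4 -226.3] phi -17.6
t 2.15 bay [-218.3  -29.5] z 4.9 yaw_bay 17.3 F [-1.8 -0.3 -2.2]
-> (np.float64(-204.67598411941248), np.float64(-25.44832263305858), 8, 17) 3 rows
   [4.7, 0.0, -1.1] [-0.001, 0.002, 0.001]
   [4.7, 0.0, -1.1] [-0.001, 0.002, 0.001]
   [4.7, 0.0, -1.1] [-0.001, 0.002, 0.001]
-> (np.float64(-162.0), np.float64(-11.0), 8, 0) 5 rows
   [9.0, -0.3, -0.0] [0.0, -0.0, 0.059]
   [9.0, -0.8, -0.0] [0.0, -0.0, 0.059]
   [8.9, -1.3, -0.0] [0.0, -0.0, 0.059]
   [8.8, -1.9, -0.0] [0.0, -0.0, 0.059]
   [8.7, -2.4, -0.0] [0.0, -0.0, 0.059]
-> (np.float64(-130.22323159714887), np.float64(-8.664244237849644), 8, -12) 4 rows
   [7.9, -0.6, -0.0] [-0.0, 0.0, 0.052]
   [7.9, -1.0, -0.0] [-0.0, 0.0, 0.052]
   [7.8, -1.4, -0.0] [-0.0, 0.0, 0.052]
   [7.8, -1.8, -0.0] [-0.0, 0.0, 0.052]
-> (np.float64(-96.07757098888464), np.float64(-13.643138877503635), 8, -25) 4 rows
   [8.6, -0.6, -0.0] [0.0, -0.0, 0.057]
   [8.6, -1.0, -0.0] [0.0, -0.0, 0.057]
   [8.5, -1.5, -0.0] [0.0, -0.0, 0.057]
   [8.4, -2.0, -0.0] [0.0, -0.0, 0.057]
```

step_arm --grip '[0,0,0,0,0,0,0,0]' --translation '[[5,0,-2],[5,0,-1],[5,0,-1],[9,0,0],[9,-1,0],[9,-1,0],[9,-2,0],[9,-2,0]]' --delta_rot '[[0,0,0],[0,0,0],[0,0,0],[0,0,0.06],[0,0,0.06],[0,0,0.06],[0,0,0.06],[0,0,0.06]]'

```text
t: 2.82
position: [0.5055, 0.0513, 0.0151]
ee_rot: [[0.997, 0.071, 0.003], [0.071, -0.997, -0.0], [0.003, 0.0, -1.0]]
wrist_force: [-0.3, -0.2, -0.7]
gripper_width: -0.0003
finger_force: 0.3
```

```bash
python3 -c "
from h import *
look();st()"
```

```text
L 0.0359 ends bay: left [-129.3  -51.7] right [-136.7 -291.5] phi 1.8
t 2.87 bay [-152.8  -11.1] z 15.3 yaw_bay -0.2 F [ 1.2 -0.  -0.4]
```

step_arm --grip '[0,0,0,0,0,0,0,0]' --translation '[[4,0,6],[8,-1,0],[8,-1,0],[8,-2,0],[9,-1,0],[9,-1,0],[8,-1,0],[8,-2,0]]' --delta_rot '[[0,0,0.03],[0,0,0.055],[0,0,0.055],[0,0,0.055],[0,0,0.055],[0,0,0.055],[0,0,0.055],[0,0,0.055]]'

```text
t: 3.53
position: [0.5673, 0.0531, 0.0088]
ee_rot: [[0.942, -0.336, 0.002], [-0.336, -0.942, -0.0], [0.002, -0.001, -1.0]]
wrist_force: [-1.5, 0.1, -0.3]
gripper_width: 0.0001
finger_force: 0.4
```

```bash
python3 - <<'E'
s=open('h.py').read()
s=s.replace("    c=max(cs,key=cv2.contourArea)\n    return","    c=np.vstack([k for k in cs if cv2.contourArea(k)>60 and not (cv2.boundingRect(k)[1]<180 and cv2.boundingRect(k)[2]<60)])\n    return")
open('h.py','w').write(s)
E
python3 -c "
from h import *
look('p1');st()"
```

```text
L 0.0267 ends bay: left [-60.2  -5.7] right [-156.4 -225.6] phi 23.6
t 3.58 bay [-91.4 -14.3] z 9.0 yaw_bay -23.9 F [ 2.2 -0.  -0.2]
```

View pics/p1.png

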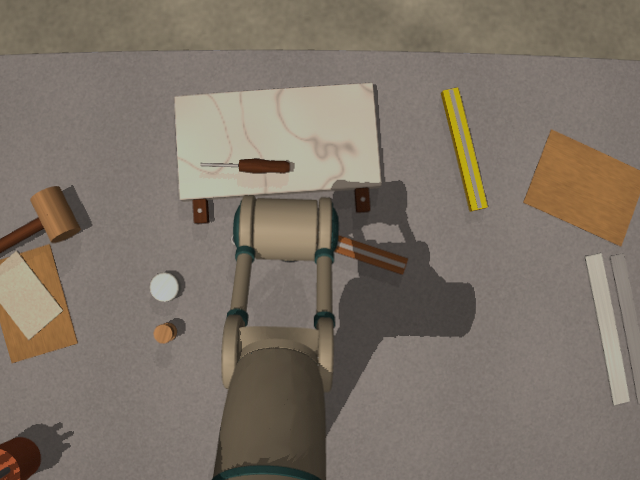

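The arm hides the left half. The right end shows at pixel (405,265), and the bar is at about 24°, as planned. Next I move to the right end.

```bash
python3 -c "
from h import *
plan([(-112,-5,20,-23.6,1),(-118,-8,70,-23.6,2),(-167,-250,70,-23.6,7),(-167,-250,9,-23.6,3)])"
```

```text
t 3.58 bay [-91.4 -14.3] z 9.0 yaw_bay -23.9 F [ 2.2 -0.  -0.2]
-> (-112, -5, 20, -23.6) 1 rows
   [-22.5, -0.2, -11.1] [-0.002, -0.005, -0.005]
-> (-118, -8, 70, -23.6) 2 rows
   [-2.1, 2.6, -25.0] [0.0, 0.0, 0.0]
   [-2.1, 2.6, -25.0] [0.0, 0.0, 0.0]
-> (-167, -250, 70, -23.6) 7 rows
   [7.4, 34.5, -0.0] [0.0, 0.0, 0.0]
   [7.4, 34.5, -0.0] [0.0, 0.0, 0.0]
   [7.4, 34.5, -0.0] [0.0, 0.0, 0.0]
   [7.4, 34.5, -0.0] [0.0, 0.0, 0.0]
   [7.4, 34.5, -0.0] [0.0, 0.0, 0.0]
   [7.4, 34.5, -0.0] [0.0, 0.0, 0.0]
   [7.4, 34.5, -0.0] [0.0, 0.0, 0.0]
-> (-167, -250, 9, -23.6) 3 rows
   [0.0, 0.0, 20.3] [0.0, 0.0, 0.0]
   [0.0, 0.0, 20.3] [0.0, 0.0, 0.0]
   [0.0, -0.0, 20.3] [0.0, 0.0, 0.0]
```

step_arm --grip '[0,0,0,0,0,0,0,0]' --translation '[[-22,0,-11],[-2,3,-25],[-2,3,-25],[7,35,0],[7,35,0],[7,35,0],[7,35,0],[7,35,0]]' --delta_rot '[[0,0,0],[0,0,0],[0,0,0],[0,0,0],[0,0,0],[0,0,0],[0,0,0],[0,0,0]]'

```text
t: 4.25
position: [0.5142, -0.1221, 0.0699]
ee_rot: [[0.943, -0.332, 0.003], [-0.332, -0.943, -0.001], [0.003, 0.0, -1.0]]
wrist_force: [-0.2, -0.2, 0.0]
gripper_width: 0.0001
finger_force: 0.0
```

step_arm --grip '[0,0,0]' --translation '[[7,35,0],[7,35,0],[0,0,0]]' --delta_rot '[[0,0,0],[0,0,0],[0,0,0]]'

```text
t: 4.5
position: [0.5046, -0.1978, 0.07]
ee_rot: [[0.942, -0.337, 0.004], [-0.337, -0.942, -0.006], [0.006, 0.004, -1.0]]
wrist_force: [0.0, 0.4, -0.0]
gripper_width: -0.0001
finger_force: 0.0
```

```bash
python3 -c "
from h import *
look();
plan([(-167,-250,9,-23.6,4)])"
```

```text
L 0.237 ends bay: left [ -5.2 -27.5] right [ -99.2 -248.3] phi 23.1
t 4.55 bay [-174.6 -256.5] z 69.7 yaw_bay -23.9 F [ 1.   1.7 -0.1]
-> (-167, -250, 9, -23.6) 4 rows
   [1.0, -2.3, 15.2] [0.0, -0.001, -0.001]
   [1.0, -2.3, 15.2] [0.0, -0.001, -0.001]
   [1.1, -2.3, 15.2] [0.0, -0.001, -0.001]
   [1.1, -2.3, 15.2] [0.0, -0.001, -0.001]
```

```bash
python3 -c "
from h import *
im=snap('top','p2')
h=cv2.cvtColor(im,cv2.COLOR_RGB2HSV)
m=((h[...,0]<16)&(h[...,1]>120)&(h[...,2]>70)).astype(np.uint8)
n,l,s,c=cv2.connectedComponentsWithStats(m)
for i in range(1,n):
  if s[i,4]>25 and 180<c[i,0]<460: print(s[i],c[i].round(),np.median(h[l==i],axis=0))
cv2.imwrite('pics/p2c.png',cv2.resize(im[150:330,170:430],None,fx=2.5,fy=2.5)[:,:,::-1])
"
```

```text
[239 162  47   9 282] [260. 167.] [ 10. 179.  77.]
[356 188  14  23 255] [362. 199.] [ 10. 179.  77.]
[193 199  14  23 248] [199. 210.] [ 10.5 179.   78. ]
[286 217 121  47 736] [347. 240.] [ 12. 176. 127.]
[283 227 121  47 784] [342. 250.] [ 12. 176. 130.]
```

View pics/p2c.png

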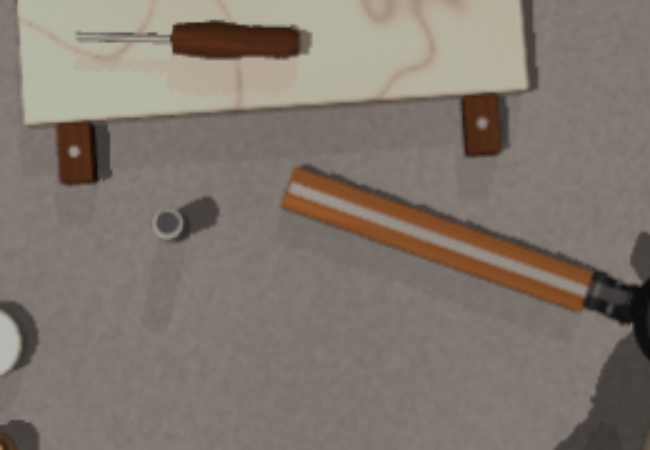

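The bar runs from crop (292,188) to (588,290), the post is at (168,223), and the gripper sits just off the right end. The block and slab pixels spoiled the mask, so I'll restrict it by brightness.

```bash
sed -i 's/\[...,2\]>70/[...,2]>100/' h.py; python3 -c "
from h import *
im=cv2.imread('pics/p2.png')[:,:,::-1].copy()
c,u,L,b,a=barpose(im);print(L,B(c+.12*u),B(c-.12*u),np.degrees(np.arctan2(u@bx,u@by)))
st();print(B(c-.145*u))"
```

```text
0.23441305327744516 [[-58.1664859   -2.90899617]] [[-153.9762982  -222.95553641]] 23.528648022470417
t 4.6 bay [-174.8 -254.4] z 69.4 yaw_bay -23.8 F [-0.4  0.3  0.3]
[[-163.95648698 -245.87705101]]
```

step_arm --grip '[0,0,0,0,0,0,0,0]' --translation '[[4,-4,20],[3,-4,20],[0,0,20],[0,-7,0],[0,-9,0],[0,-10,0],[0,-10,0],[0,-10,0]]' --delta_rot '[[0,0,0],[0,0,0],[0,0,0],[0,0,0],[0,0,0],[0,0,0],[0,0,0],[0,0,0]]'

```text
t: 5.27
position: [0.5297, -0.1415, 0.0096]
ee_rot: [[0.943, -0.333, 0.002], [-0.333, -0.943, -0.001], [0.002, 0.0, -1.0]]
wrist_force: [-0.6, -2.0, 1.7]
gripper_width: -0.0001
finger_force: 0.9
```

```bash
python3 -c "
from h import *
look();st()"
```

```text
L 0.1962 ends bay: left [-36.4  44.1] right [-131.1 -176.4] phi 23.2
t 5.32 bay [-145.  -203.7] z 9.5 yaw_bay -23.6 F [1.1 1.9 0.1]
```

step_arm --grip '[0,0,0,0,0,0]' --translation '[[0,-10,0],[0,-10,0],[0,-10,0],[0,-10,0],[0,-10,0],[0,-5,0]]' --delta_rot '[[0,0,0],[0,0,0],[0,0,0],[0,0,0],[0,0,0],[0,0,0]]'

```text
t: 5.82
position: [0.5478, -0.0903, 0.0091]
ee_rot: [[0.943, -0.334, 0.001], [-0.334, -0.943, -0.001], [0.002, 0.001, -1.0]]
wrist_force: [-1.7, -5.6, 6.5]
gripper_width: 0.0
finger_force: 3.7
```

```bash
python3 - <<'E'
s=open('h.py').read()
s=s.replace("return c+u*(q.max()+q.min())/2,u","return c+u*(q.max()+.003-.12 if np.ptp(q)<.23 else (q.max()+q.min())/2),u")
open('h.py','w').write(s)
E
python3 -c "
from h import *
look();st()"
```

```text
L 0.1924 ends bay: left [-18.8  75.1] right [-116.3 -144.2] phi 24.0
t 5.87 bay [-123.4 -154.9] z 9.1 yaw_bay -23.6 F [-0.9 -2.7  4.2]
```

```bash
python3 -c "
from h import *
plan([(-130,-166,20,-24,1),(-155,-150,55,-24,1),(-147,-110,55,-24,1),(-140,-106,9,-24,2),(-131,-110,9,-24,1),(-108,-123,9,-14,3)])"
```

```text
t 5.87 bay [-123.4 -154.9] z 9.1 yaw_bay -23.6 F [-0.9 -2.7  4.2]
-> (-130, -166, 20, -24) 1 rows
   [-1.6, 12.8, -10.9] [0.0, -0.002, 0.006]
-> (-155, -150, 55, -24) 1 rows
   [-29.3, -4.4, -35.0] [0.0, -0.0, 0.0]
-> (-147, -110, 55, -24) 1 rows
   [-9.0, -39.8, -0.0] [-0.0, 0.0, 0.0]
-> (-140, -106, 9, -24) 2 rows
   [2.4, -3.3, 23.0] [-0.0, 0.0, 0.0]
   [2.4, -3.3, 23.0] [-0.0, 0.0, 0.0]
-> (-131, -110, 9, -24) 1 rows
   [9.8, -0.0, 0.0] [-0.0, 0.0, 0.0]
-> (-108, -123, 9, -14) 3 rows
   [8.8, 0.8, 0.0] [0.0, 0.0, -0.058]
   [8.7, 1.3, 0.0] [0.0, 0.0, -0.058]
   [8.6, 1.9, 0.0] [0.0, 0.0, -0.058]
```

step_arm --grip '[0,0,0,0,0,0]' --translation '[[-2,13,-11],[-29,-4,-35],[-12,-39,0],[1,-3,0],[2,-3,23],[2,-1,23]]' --delta_rot '[[0,0,0],[0,0,0],[0,0,0],[0,0,0],[0,0,0],[0,0,0]]'

```text
t: 6.37
position: [0.5272, -0.0438, 0.0066]
ee_rot: [[0.943, -0.334, 0.005], [-0.334, -0.943, -0.0], [0.005, -0.001, -1.0]]
wrist_force: [0.1, 0.2, 0.4]
gripper_width: 0.0001
finger_force: 0.0
```

```bash
python3 -c "
from h import *
look();plan([(-131,-110,9,-24,1),(-108,-123,9,-14,3)])"
```

```text
L 0.1483 ends bay: left [-18.6  75.5] right [-116.2 -143.8] phi 24.0
t 6.42 bay [-144.2 -107. ] z 1.8 yaw_bay -23.7 F [-0.   0.2 -3. ]
-> (-131, -110, 9, -24) 1 rows
   [13.3, -2.6, -7.3] [-0.0, 0.005, 0.005]
-> (-108, -123, 9, -14) 3 rows
   [8.8, 0.8, -0.0] [0.0, -0.0, -0.058]
   [8.7, 1.3, -0.0] [0.0, -0.0, -0.058]
   [8.6, 1.9, -0.0] [0.0, -0.0, -0.058]
```

step_arm --grip '[0,0,0,0,0]' --translation '[[4,-1,-7],[9,-1,0],[9,1,0],[9,1,0],[9,2,0]]' --delta_rot '[[0,0,0],[0,0,0],[0,0,-0.058],[0,0,-0.058],[0,0,-0.058]]'

```text
t: 6.83
position: [0.5655, -0.059, 0.0141]
ee_rot: [[0.986, -0.164, 0.003], [-0.164, -0.986, -0.0], [0.003, -0.0, -1.0]]
wrist_force: [-0.1, -0.3, -0.4]
gripper_width: -0.0001
finger_force: 0.2
```

```bash
python3 -c "
from h import *
look();st()"
```

```text
L 0.1514 ends bay: left [-28.5  78.4] right [ -84.5 -154.9] phi 13.5
t 6.88 bay [-101.2 -126.9] z 14.3 yaw_bay -13.5 F [ 2.6 -2.2  0.1]
```

```bash
python3 -c "
from h import *
plan([(-120,-122,30,-13.5,1),(-123,-148,60,-13.5,1),(-93,-183,60,-13.5,2),(-92,-182,11,-13.5,3)])"
```

```text
t 6.88 bay [-101.2 -126.9] z 14.3 yaw_bay -13.5 F [ 2.6 -2.2  0.1]
-> (-120, -122, 30, -13.5) 1 rows
   [-19.3, -0.3, -15.8] [0.001, -0.007, -0.0]
-> (-123, -148, 60, -13.5) 1 rows
   [3.2, 26.0, -30.0] [0.0, 0.0, -0.0]
-> (-93, -183, 60, -13.5) 2 rows
   [18.7, 13.5, -0.0] [-0.0, 0.0, -0.0]
   [18.7, 13.5, -0.0] [-0.0, 0.0, -0.0]
-> (-92, -182, 11, -13.5) 3 rows
   [0.2, -0.4, 16.3] [0.0, 0.0, -0.0]
   [0.2, -0.4, 16.3] [0.0, 0.0, -0.0]
   [0.2, -0.4, 16.3] [0.0, 0.0, -0.0]
```

step_arm --grip '[0,0,0,0,0,0,0]' --translation '[[-19,0,-16],[3,26,-30],[19,14,0],[19,14,0],[0,0,17],[0,0,16],[0,0,12]]' --delta_rot '[[0,0,0],[0,0,0],[0,0,0],[0,0,0],[0,0,0],[0,0,0],[0,0,0]]'

```text
t: 7.47
position: [0.5774, -0.1163, 0.0141]
ee_rot: [[0.986, -0.169, 0.002], [-0.169, -0.986, -0.001], [0.003, 0.0, -1.0]]
wrist_force: [-0.3, -0.8, -0.1]
gripper_width: -0.0001
finger_force: 0.0
```

```bash
python3 -c "
from h import *
look();plan([(-79,-128.5,9,-13.5,6)])"
```

```text
L 0.211 ends bay: left [-29.7  77.4] right [ -81.5 -156.9] phi 12.4
t 7.52 bay [ -97.8 -182.7] z 11.8 yaw_bay -13.9 F [ 0.1  0.8 -1. ]
-> (-79, -128.5, 9, -13.5) 6 rows
   [0.9, -9.5, 0.5] [-0.0, 0.0, -0.001]
   [0.9, -9.5, 0.5] [-0.0, 0.0, -0.001]
   [0.9, -9.5, 0.5] [-0.0, 0.0, -0.001]
   [0.9, -9.5, 0.5] [-0.0, 0.0, -0.001]
   [0.9, -9.5, 0.5] [-0.0, 0.0, -0.001]
   [0.9, -9.5, 0.5] [-0.0, 0.0, -0.001]
```

step_arm --grip '[0,0,0,0,0,0,0]' --translation '[[9,-3,2],[0,-9,0],[0,-9,0],[0,-9,0],[0,-9,0],[0,-8,0],[0,-6,0]]' --delta_rot '[[0,0,0],[0,0,0],[0,0,0],[0,0,0],[0,0,0],[0,0,0],[0,0,0]]'

```text
t: 8.1
position: [0.5947, -0.0639, 0.0125]
ee_rot: [[0.986, -0.165, 0.002], [-0.165, -0.986, -0.002], [0.002, 0.001, -1.0]]
wrist_force: [-1.1, -5.3, 5.6]
gripper_width: -0.0002
finger_force: 3.7
```

```bash
python3 -c "
from h import *
look();st()"
```

```text
L 0.1883 ends bay: left [-21.  112.6] right [ -74.7 -121.3] phi 12.9
t 8.15 bay [ -74.7 -131.7] z 12.4 yaw_bay -13.6 F [-0.9 -3.2  6.2]
```

```bash
python3 -c "
from h import *
plan([(-80,-143,25,-13.5,1),(-110,-123,60,-13.5,1),(-112,-82,60,-13.5,1),(-104,-79,60,-13.5,1),(-104,-79,9,-13.5,3)])"
```

```text
t 8.15 bay [ -74.7 -131.7] z 12.4 yaw_bay -13.6 F [-0.9 -3.2  6.2]
-> (-80, -143, 25, -13.5) 1 rows
   [-2.4, 12.2, -12.6] [0.001, -0.002, -0.002]
-> (-110, -123, 60, -13.5) 1 rows
   [-33.8, -12.4, -35.0] [0.0, 0.0, 0.0]
-> (-112, -82, 60, -13.5) 1 rows
   [-11.5, -39.4, 0.0] [0.0, -0.0, 0.0]
-> (-104, -79, 60, -13.5) 1 rows
   [7.1, -4.8, -0.0] [0.0, 0.0, 0.0]
-> (-104, -79, 9, -13.5) 3 rows
   [-0.0, -0.0, 17.0] [0.0, 0.0, 0.0]
   [-0.0, -0.0, 17.0] [0.0, 0.0, 0.0]
   [-0.0, -0.0, 17.0] [0.0, 0.0, 0.0]
```

step_arm --grip '[0,0,0,0,0,0,0,0]' --translation '[[-2,12,-12],[-34,-12,-35],[-11,-39,0],[5,-5,0],[0,0,17],[0,0,17],[0,0,13],[0,0,0]]' --delta_rot '[[0,0,0],[0,0,0],[0,0,0],[0,0,0],[0,0,0],[0,0,0],[0,0,0],[0,0,0]]'

```text
t: 8.82
position: [0.5627, -0.0165, 0.0031]
ee_rot: [[0.986, -0.166, -0.006], [-0.166, -0.986, 0.001], [-0.006, -0.0, -1.0]]
wrist_force: [-0.3, 0.9, -0.1]
gripper_width: -0.0
finger_force: 0.0
```

```bash
python3 -c "
from h import *
look();plan([(-94,-81.5,10,-13,1),(-64,-91,10,0,4)])"
```

```text
L 0.1273 ends bay: left [-20.5 114.4] right [ -74.6 -119.4] phi 13.0
t 8.87 bay [-102.5  -83.2] z 4.3 yaw_bay -13.7 F [-1.   0.1  0.3]
-> (-94, -81.5, 10, -13) 1 rows
   [7.9, -3.7, -5.8] [-0.0, 0.004, -0.013]
-> (-64, -91, 10, 0) 4 rows
   [7.8, 0.6, 0.0] [0.0, -0.0, -0.057]
   [7.8, 1.1, 0.0] [0.0, -0.0, -0.057]
   [7.7, 1.5, 0.0] [0.0, -0.0, -0.057]
   [7.6, 1.9, 0.0] [0.0, -0.0, -0.057]
```

step_arm --grip '[0,0,0,0,0,0]' --translation '[[6,-2,-5],[8,0,0],[8,1,0],[8,1,0],[8,2,0],[0,0,0]]' --delta_rot '[[0,0,0],[0,0,-0.057],[0,0,-0.057],[0,0,-0.057],[0,0,-0.057],[0,0,0]]'

```text
t: 9.37
position: [0.6063, -0.0233, 0.0121]
ee_rot: [[0.998, 0.061, 0.005], [0.061, -0.998, -0.001], [0.005, 0.001, -1.0]]
wrist_force: [-0.0, 0.1, -0.6]
gripper_width: -0.0004
finger_force: 0.0
```

```bash
python3 -c "
from h import *
look();st()"
```

```text
L 0.1334 ends bay: left [-32.5 114.9] right [ -34.2 -125.1] phi 0.4
t 9.42 bay [-61.6 -92.5] z 11.8 yaw_bay -0.8 F [-0.  -0.7  0.7]
```

step_arm --grip '[0,0,0,0,0,0,0,0]' --translation '[[-12,0,0],[0,-29,0],[0,-29,0],[0,-29,0],[9,0,0],[6,0,0],[6,0,0],[5,0,0]]' --delta_rot '[[0,0,0],[0,0,0],[0,0,0],[0,0,0],[0,0,0],[0,0,0],[0,0,0],[0,0,0]]'

```text
t: 10.08
position: [0.6117, 0.0643, 0.0106]
ee_rot: [[0.998, 0.06, -0.001], [0.06, -0.998, -0.0], [-0.001, 0.0, -1.0]]
wrist_force: [-1.6, -0.1, 2.2]
gripper_width: -0.0003
finger_force: 1.3
```

```bash
python3 -c "
from h import *
look();st()"
```

```text
Traceback (most recent call last):
  File "h.py", line 61, in look
    c,u,L,b,a=barpose(im)
              ~~~~~~~^^^^
  File "h.py", line 28, in barpose
    b,a=bar(im); m=np.zeros(im.shape[:2],np.uint8); cv2.fillPoly(m,[b.astype(int)],1)
        ~~~^^^^
  File "h.py", line 24, in bar
    c=np.vstack([k for k in cs if cv2.contourArea(k)>60 and not (cv2.boundingRect(k)[1]<180 and cv2.boundingRect(k)[2]<60)])
ValueError: need at least one array to concatenate
```

step_arm --grip '[0,0,0,0]' --translation '[[3,0,0],[2,0,0],[1,0,0],[0,0,0]]' --delta_rot '[[0,0,0],[0,0,0],[0,0,0],[0,0,0]]'

```text
t: 10.47
position: [0.6179, 0.0647, 0.0101]
ee_rot: [[0.998, 0.06, -0.0], [0.06, -0.998, -0.001], [-0.0, 0.001, -1.0]]
wrist_force: [-1.2, -0.9, 1.0]
gripper_width: -0.0
finger_force: 0.8
```

step_arm --grip '[0,0,0,0]' --translation '[[1,0,0],[1,0,0],[1,0,0],[0,0,0]]' --delta_rot '[[0,0,0],[0,0,0],[0,0,0],[0,0,0]]'

```text
t: 10.8
position: [0.6188, 0.065, 0.0101]
ee_rot: [[0.998, 0.061, -0.004], [0.061, -0.998, -0.001], [-0.004, 0.001, -1.0]]
wrist_force: [-5.8, -2.8, 3.6]
gripper_width: 0.0
finger_force: 2.8
```

step_arm --grip '[0,0,0,0]' --translation '[[1,0,0],[1,0,0],[1,0,0],[0,0,0]]' --delta_rot '[[0,0,0],[0,0,0],[0,0,0],[0,0,0]]'

```text
t: 11.13
position: [0.6189, 0.065, 0.01]
ee_rot: [[0.998, 0.061, -0.01], [0.061, -0.998, -0.002], [-0.01, 0.001, -1.0]]
wrist_force: [-10.9, -3.7, 8.3]
gripper_width: 0.0001
finger_force: 5.4
```

step_arm --grip '[0,0,0,0,0,0,0,0]' --translation '[[-14,0,0],[0,26,0],[0,27,0],[0,27,0],[4,0,0],[4,0,0],[3,0,0],[2,0,0]]' --delta_rot '[[0,0,0],[0,0,0],[0,0,0],[0,0,0],[0,0,0],[0,0,0],[0,0,0],[0,0,0]]'

```text
t: 11.8
position: [0.6246, -0.0142, 0.0099]
ee_rot: [[0.998, 0.063, -0.007], [0.062, -0.998, -0.001], [-0.007, 0.001, -1.0]]
wrist_force: [-9.8, -4.9, 5.8]
gripper_width: -0.0003
finger_force: 4.9
```

```bash
python3 -c "
from h import *
st();look()"
```

```text
t 11.8 bay [-41.5 -85.2] z 9.9 yaw_bay -0.6 F [-9.8 -4.9  5.8]
L 0.1207 ends bay: left [-15.8 113.7] right [ -15.5 -126.3] phi -0.1
```

step_arm --grip '[0,0,0,0,0,0,0,0]' --translation '[[-14,0,0],[0,-32,0],[0,-32,0],[0,-32,0],[0,-32,0],[5,0,0],[4,0,0],[3,0,0]]' --delta_rot '[[0,0,0],[0,0,0],[0,0,0],[0,0,0],[0,0,0],[0,0,0],[0,0,0],[0,0,0]]'

```text
t: 12.52
position: [0.6152, 0.1155, 0.0098]
ee_rot: [[0.998, 0.062, -0.006], [0.062, -0.998, 0.001], [-0.006, -0.002, -1.0]]
wrist_force: [-9.3, 3.7, 5.1]
gripper_width: 0.0002
finger_force: 4.4
```

step_arm --grip '[0,0,0]' --translation '[[1,0,0],[1,0,0],[0,0,0]]' --delta_rot '[[0,0,0],[0,0,0],[0,0,0]]'

```text
t: 12.77
position: [0.6152, 0.1145, 0.0094]
ee_rot: [[0.998, 0.059, -0.01], [0.059, -0.998, 0.002], [-0.01, -0.003, -1.0]]
wrist_force: [-7.9, 5.2, 4.5]
gripper_width: -0.0003
finger_force: 4.0
```

Both ends stop the finger at the same depth, so the bar is flush. I'll retreat and check.

step_arm --grip '[0,0,0,0,0,0,0,0]' --translation '[[-12,2,0],[-12,4,0],[-10,20,-20],[-5,25,-30],[-30,25,-40],[-30,25,-40],[-35,25,0],[-35,25,0]]' --delta_rot '[[0,0,0],[0,0,0],[0,0,0],[0,0,0],[0,0,0],[0,0,0],[0,0,0],[0,0,0]]'

```text
t: 13.43
position: [0.4785, -0.0342, 0.1222]
ee_rot: [[0.998, 0.061, 0.007], [0.061, -0.998, -0.002], [0.007, 0.002, -1.0]]
wrist_force: [0.1, -1.2, -0.7]
gripper_width: -0.0003
finger_force: 0.0
```

step_arm --grip '[0,0,0,0,0,0]' --translation '[[-30,30,0],[-30,30,0],[-30,30,0],[-10,35,0],[0,35,0],[0,0,0]]' --delta_rot '[[0,0,0],[0,0,0],[0,0,0],[0,0,0],[0,0,0],[0,0,0]]'

```text
t: 13.93
position: [0.3899, -0.2037, 0.121]
ee_rot: [[0.998, 0.055, 0.005], [0.055, -0.998, -0.007], [0.005, 0.007, -1.0]]
wrist_force: [0.6, -0.9, -0.6]
gripper_width: 0.0001
finger_force: 0.0
```

```bash
python3 -c "
from h import *
st();im=look('end')
cv2.imwrite('pics/endc.png',cv2.resize(im[130:360,130:430],None,fx=2.6,fy=2.6)[:,:,::-1])"
```

```text
t 13.93 bay [-289.4 -257.1] z 121.0 yaw_bay -1.0 F [ 0.6 -0.9 -0.6]
L 0.2339 ends bay: left [-15.8 113.7] right [ -15.7 -126.3] phi -0.0
```

View pics/endc.png

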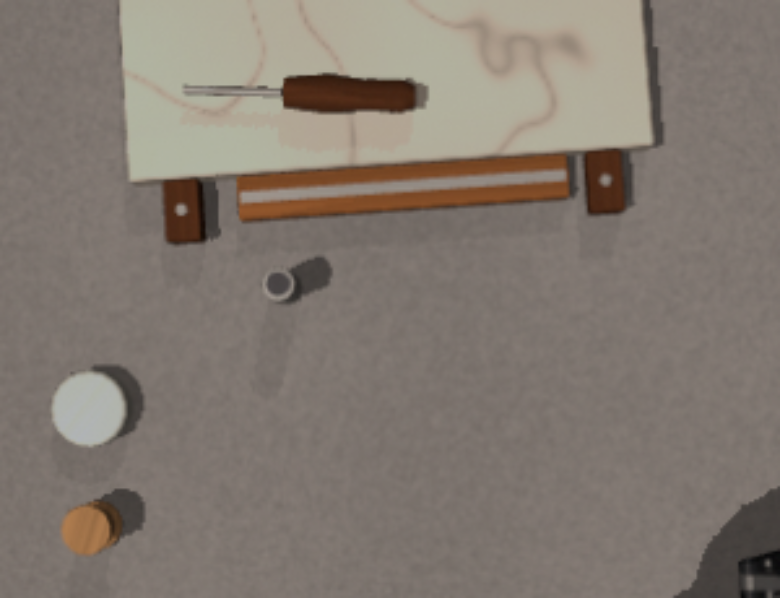

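The straightedge lies flush along the slab edge, from crop (240,197) to (567,178), between the blocks. The tin (90,408), spool (90,528) and awl (300,92) are undisturbed, and the arm is clear.

```bash
python3 -c "
from h import *
print(env.sign_off())"
```

```text
the job is handed in; nothing more can be done
None
```

The straightedge is home: flat between the two stop blocks and flush against the slab edge to within what the camera can measure. The tin, spool and awl were left alone, and I handed the job in at about 14 s.

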